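# Shut the fan cover and hold the interlock for a test run

### The job

The opened desktop computer is about to be test-run: first slide the cover fully shut over its fan bay, and only then press the round plunger of the safety interlock straight down with the fingertips by 8 mm, give or take 2 mm, and keep holding it there - finish while still holding it, do not let go. Press gently, leave the square key beside it unpressed and leave the loose things around and on the computer where they are.

Things in the scene. Friction and masses are not known exactly. Their poses are not given: they have to be found in the camera images.
- computer: Opened desktop computer lying flat, fixed: steel tray 270 (x) x 360 (y) mm, walls 85 mm high. Origin: centre of its underside; x from front (robot side) to rear, y to its left. Left half: fan bay at the rear (x 6 to 127 mm), drive cage in front, cover rails along x. Right: power supply at the rear (top 88 mm), bridge with two switches at the front (top 72 mm). All else on it is under 95 mm high.
- cover (a joint): Slide of the fan cover along the computer's x, in m: 0 = fully shut against its rear stop, up to 0.105 = wide open towards the front; starts between 0.06 and 0.10. It needs about 2 to 3 N to slide and stays where it is left.
- cover_rib (a point): Centre of the top of the cover's grip rib; moves with the cover, axes as the computer's. The cover is a steel plate 125 (x) x 130 (y) x 4 mm, upper face 94.5 mm above the table; on its middle stands a black rib 10 mm thick (x), 50 mm long (y), 26 mm tall (top 120.5 mm above the table), to be pinched across its thickness or pushed; shutting moves it along the computer's +x.
- plunger_block: Housing of the safety interlock switch with its plunger, fixed on the bridge: black block 42 x 42 x 22 mm, origin at the centre of its underside (72 mm above the table). It stands on the left or on the right place on the bridge; the key block stands on the other.
- plunger_top (a point): Centre of the top face of the interlock's plunger: a ROUND grey mushroom cap 28 mm across and 8 mm thick on a steel stem. Released, its top is 24 mm above its housing, 118 mm above the table; moves with the cap.
- plunger (a joint): Travel of the plunger straight down, in m: 0 = released, 0.012 = bottomed out. The spring resists with 2 N at the start plus 0.4 N per mm (5.2 N at 8 mm) and pushes it back when let go.
- key_top (a point): Centre of the top face of the reset key, which must not be pressed: a SQUARE grey cap 26 x 26 x 8 mm at the same height on an identical housing, also on the bridge, 70 to 95 mm (centre to centre) beside the plunger.
- key (a joint): Travel of the reset key straight down, in m: 0 = released, 0.012 = bottomed out; the same spring as the plunger.
- dish: steel screw dish, 64 mm across, 20 mm high, standing on the power supply inside the computer; must stay where it is
- socket: steel socket-wrench socket, 24 mm across, 26 mm high, standing on the power supply inside the computer; must stay where it is
- screwdriver: screwdriver with a green handle, lying on the table in front of the computer, about 200 mm long; must stay where it is
- drive: loose aluminium disk drive, 145 x 100 x 25 mm, lying on the table left of the computer; must stay where it is
- mug: white mug, 80 mm across, 90 mm high, on the table at the left; must stay where it is
- wrench: steel spanner lying on the table right of the computer; must stay where it is
- carton: cardboard carton, 100 x 70 x 50 mm, on the table at the right; must stay where it is

How it is judged:
By the outcome, as a careful person would: the job done as asked, in the order asked, and still so for the second after the job is handed in, while the arm keeps its last pose, push and grip.
It also fails if it takes over 40 s, if anything falls off the work surface, if the arm or the gripper's body presses on something with over 40 N, if the wrist force passes 120 N, or if a joint passes its speed limit or range.

### The arm

A 7-joint arm with a two-finger parallel gripper is mounted at the origin on the work surface. World frame = base frame: x ahead of the robot, y to its left, z up, the work surface at z = 0. Lengths are in mm, angles in rad, forces in N, time in s.
With the tool pointing down it reaches from about 375 to 925 mm from the base axis. Payload 3.1 kg.
Tool frame: the origin (TCP) lies at the very end of the fingers, on their centre line; the grasp point (between the pads) lies 19 mm behind it; z points along the fingers, y is the direction in which the jaws open and shut (so a half turn about z gives the same grasp; the last joint's range is limited). The gripper opens to 85 mm and grips with 20 to 120 N. Pads are 22 mm wide; open, the fingers measure 114 mm over their backs; the gripper's body (76 mm by 85 mm) begins 54 mm behind the grasp point. The pads swing forward as they close: fully open they stand 13 mm farther back than shut.
Start: joints at [-1.332, 0.383, 0.044, 1.598, -0.018, 1.161, -0.05], TCP at [214.782, 613.491, 231.269] pointing down, gripper open.
Joint ranges: [-2.61, 2.61], [-0.41, 2.15], [-1.48, 1.57], [0, 2.5], [-1.57, 4.71], [0.05, 1.97], [-2.85, 2.85]. Speed limits (rad/s): [2.79, 2.79, 3.14, 3.14, 3.14, 3.14, 3.14].

### API

Orientations are given as a 3x3 rotation matrix whose columns are the frame's x, y, z axes.
In Python, from plant import * gives the robot as it stands.
- The arm moves only by the tool step_arm, never from a script. Its argument "commands" is a list of rows, each a list of 3 entries, a list of its own where there are three numbers: the opening, from 0 (shut) to 1 (fully open), then the shift along the tool's x, y, z in m, then the turn about the tool's z in rad. A call has 1 to 20 rows; each row shifts and turns the pose as measured when the row begins, along the tool's axes as they then stand; what a row does not reach is not made up. A row lasts 1/8 s, in which the tool goes at most 62.5 mm and 10.7 degrees, less where a joint would pass 70% of its speed; a pose out of reach is approached as far as the arm can. A call is refused whole if a number of a shift passes 0.0625 or a number of a turn 0.188, either way. A call with a gripper value outside its range is refused whole. The fingers move at their own pace and stop on an object; "squeeze" is the grip in N (left out, the last holds). Time passes only in rows, so rows that do not move let the fingers close. It gives the time, the measured TCP pose, the force and the opening at its end, in the units of the state.
- read_state(): the state, without advancing time (a new reading comes with each control period).
- read_camera(name): name is "scene" or "top"; returns a dict with "pixels" (400x640x3 uint8, red, green, blue), "mtx" (3x3 intrinsics, pixels), "k1" (the pictures are not rectified: a ray, as slopes to the right and down, at radius r is drawn at 1 + k1 r^2 times it, then the intrinsics apply), "extrinsics" (4x4, takes a point from camera to world coordinates). Camera axes: x right, y up, looking along -z (the intrinsics and any distortion apply to the point x, -y, -z); pixel columns grow to the right and rows downward; lengths in mm; the calibration is good to about 2 mm. A picture is of the moment at which its call begins. There is no depth.
- hand_in(): hands the job in, once; it reports no verdict.
The state is a dict: "t": time; "joint_pos": joint angles; "joint_velocities": joint speeds; "joint_efforts": joint torques, N m; "position": TCP position; "eef_rot": TCP orientation; "ft_force": force on the tool from outside, world axes, zero at the start; "wrist_torque": the same for the moment, N m; "opening": finger opening in mm.
Only numpy, scipy, OpenCV 4.12 (cv2) and the standard library are available. Lean on these libraries where they do the work, as an engineer would, in place of code of your own. Each camera call takes 0.05 s, during which the arm holds its last target. There are 200 camera calls.

## Working session

There is one attempt and no reset: what is moved stays moved. The work goes in short steps, Python scripts to look and compute and a tool call to move; the robot and the scene stay as the last step left them, time stands still between calls to the robot, and variables do not carry over. Pictures are saved under pics/ and viewed, about 8 in all and at most 12, crops included, and the job is handed in when it is done.

Besides the shell and the picture viewer there is one more tool, called after "Call:" by a JSON object that holds its "method" and its "body", one argument or row to a line. step_arm: Moves the arm, as the interface text tells. Its arguments: {"type":"object","properties":{"commands":{"type":"array","items":{"type":"array"}},"squeeze":{"type":"number"}},"required":["commands"]}

```bash
mkdir -p pics; ls; python3 - <<'E'
from plant import *
import cv2
s=read_state();print(s)
for n in("scene","top"):
    c=read_camera(n);cv2.imwrite(f"pics/{n}0.png",c["pixels"][:,:,::-1]);print(n,c["mtx"],c["k1"],c["extrinsics"])
E
```

```text
pics
{'t': 0.0, 'joint_pos': array([-1.33178655,  0.38385803,  0.04386586,  1.5995838 , -0.01792915,
        1.16116202, -0.0499056 ]), 'joint_velocities': array([-0.00112798,  0.00096646,  0.00082348, -0.00072176, -0.00243316,
        0.0003074 , -0.00023044]), 'joint_efforts': array([-6.55521580e-04, -4.33463645e+01,  1.02377817e+00, -2.49512869e+01,
        1.04637357e-02,  1.14458773e-02,  1.34531149e-05]), 'position': array([214.51728544, 612.5896983 , 229.86820207]), 'eef_rot': array([[-9.43824636e-01,  3.30445914e-01, -7.44317244e-04],
       [ 3.30446728e-01,  9.43821307e-01, -2.51010392e-03],
       [-1.26951109e-04, -2.61505511e-03, -9.99996573e-01]]), 'ft_force': array([-0.35564738,  0.13281041, -0.04291291]), 'wrist_torque': array([ 0.0018    , -0.01846819,  0.04224145]), 'opening': 85.47858696129413}
scene [[467.72871532   0.         311.21883193]
 [  0.         467.72871532 201.96995479]
 [  0.           0.           1.        ]] -0.004436937894783566 [[ 8.50850026e-01 -2.74021900e-01  4.48292574e-01  1.15458189e+03]
 [ 5.24963661e-01  4.78484929e-01 -7.03892980e-01 -9.33137013e+02]
 [-2.16191492e-02  8.34244671e-01  5.50970454e-01  8.51239976e+02]
 [ 0.00000000e+00  0.00000000e+00  0.00000000e+00  1.00000000e+00]]
top [[499.83922267   0.         306.48114034]
 [  0.         499.83922267 199.53388394]
 [  0.           0.           1.        ]] -0.10545512648257974 [[ 7.62802991e-03  9.93227278e-01 -1.15936997e-01  3.78385763e+02]
 [-9.99948259e-01  6.79612532e-03 -7.56909526e-03 -1.14787247e+00]
 [-6.72990952e-03  1.15988736e-01  9.93227729e-01  1.68301246e+03]
 [ 0.00000000e+00  0.00000000e+00  0.00000000e+00  1.00000000e+00]]
```

View pics/top0.png

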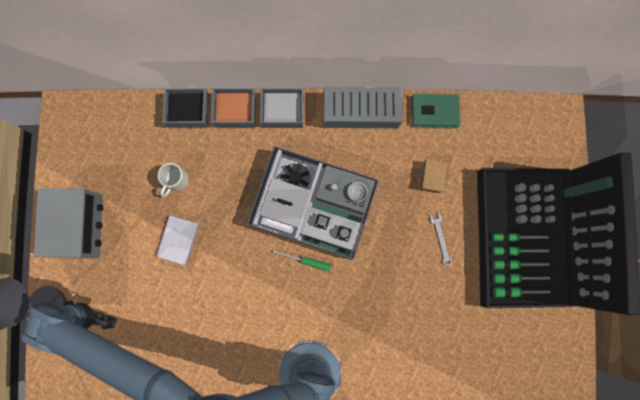

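View pics/scene0.png

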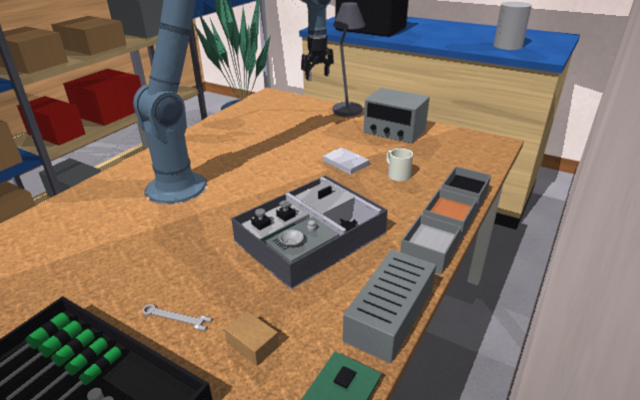

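The top view shows the computer at about px (313,203), with the cover rib near (283,202) and the two switches near (321,221) and (343,233). The arm is parked at the left. I'll enlarge the computer in both views.

```bash
python3 - <<'E'
import cv2
a=cv2.imread("pics/top0.png")[140:280,235:395]; cv2.imwrite("pics/topc.png",cv2.resize(a,None,fx=5,fy=4.2857,interpolation=cv2.INTER_CUBIC)[:600] if 0 else cv2.resize(a[:,:],(640,560),interpolation=cv2.INTER_CUBIC))
a=cv2.imread("pics/scene0.png")[170:290,225:395]; cv2.imwrite("pics/scenec.png",cv2.resize(a,(680,480),interpolation=cv2.INTER_CUBIC))
E
```

```text
(no output)
```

View pics/topc.png

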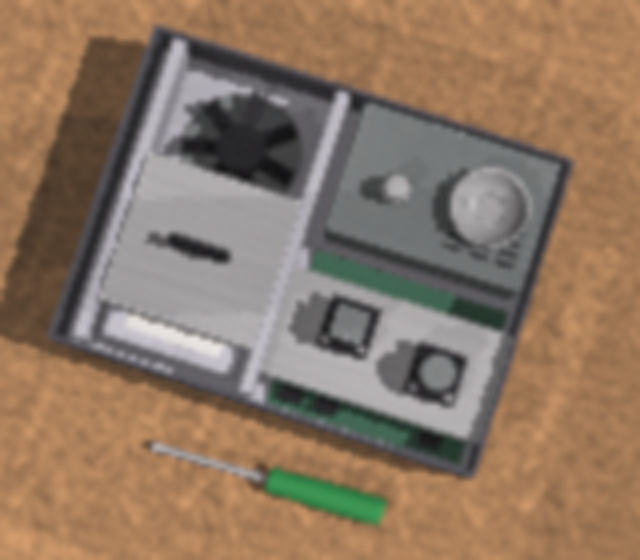

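View pics/scenec.png

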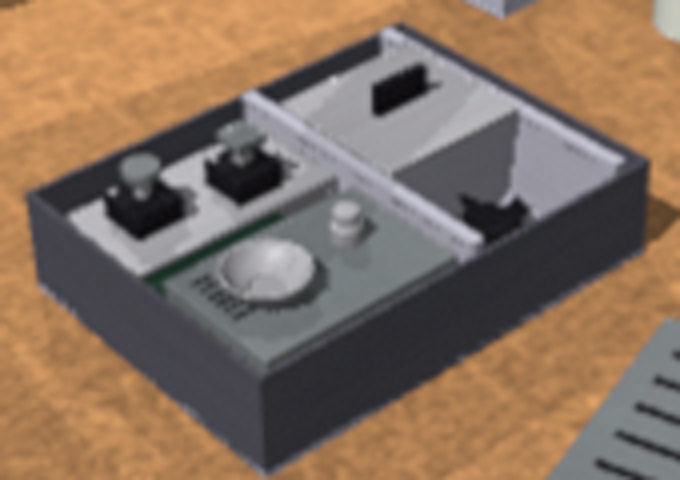

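Round plunger: right place, crop (439,372) in top and (140,168) in scene. Square key: left, (350,322). Rib: (198,246) in top. The cover is about half open. Next I'll fit the pose from both views.

```bash
cat > geo.py <<'E'
import numpy as np
from scipy.optimize import least_squares
from plant import *
def cam(n): c=read_camera(n); return c
def proj(c,P):
    E=np.linalg.inv(c["extrinsics"]); p=E[:3,:3]@np.asarray(P,float)+E[:3,3]
    s=np.array([p[0],-p[1]])/-p[2]; s=s*(1+c["k1"]*(s@s)); K=c["mtx"]
    return np.array([K[0,0]*s[0]+K[0,2],K[1,1]*s[1]+K[1,2]])
def R(a): return np.array([[np.cos(a),-np.sin(a)],[np.sin(a),np.cos(a)]])
E
python3 - <<'E'
from geo import *
T=cam("top");S=cam("scene")
ft=lambda p:(np.array(p)+.5)/4-.5+[235,140]
fs=lambda p:(np.array(p)+.5)/4-.5+[225,170]
C=[(135,180),(135,-180),(-135,-180),(-135,180)]
top=[(158,30),(570,160),(472,472),(55,338)]; sc=[(645,160),(268,378),(30,197),(398,27)]
w=lambda v,l:np.r_[v[:2]+R(v[2])@l]
def f(v):
    r=[]
    for l,a,b in zip(C,top,sc):
        P=np.r_[w(v,l),85]; r+=[proj(T,P)-ft(a),proj(S,P)-fs(b)]
    return np.concatenate(r)
o=least_squares(f,[560,0,-.2]);v=o.x;print(v,o.fun.round(1))
def point(z,a,b,which="both"):
    g=lambda p:np.concatenate(([proj(T,[*p,z])-ft(a)] if a else [])+([proj(S,[*p,z])-fs(b)] if b else []))
    q=least_squares(g,v[:2]);return q.x.round(1),(R(v[2]).T@(q.x-v[:2])).round(1),q.fun.round(1)
print("plunger",point(118,(439,372),None),point(118,None,(140,168)),point(118,(439,372),(140,168)))
print("key",point(118,(350,322),None),point(118,None,(238,138)))
print("ribtop",point(120.5,(198,246),None),point(120.5,None,(399,75)))
print("coveredge rear mid",point(94.5,(228,176),None))
print("dish",point(100,(488,205),None),"socket",point(114,(398,186),None))
E
```

```text
[ 5.59370601e+02 -9.00265017e+00 -2.99580889e-01] [-1.5 -1.5  1.4 -0.5  1.1 -1.2 -1.2  1.   1.2  0.8 -1.6 -0.3 -1.9  0.2
 -0.  -1.5]
plunger (array([ 457.6, -108.6]), array([ -67.8, -125.2]), array([ 0., -0.])) (array([ 459.3, -108.8]), array([ -66.1, -124.9]), array([-0.,  0.])) (array([ 458.4, -108.5]), array([ -67.2, -124.8]), array([-0.1, -0.2, -0.2, -0.2]))
key (array([496.4, -38.8]), array([-51.4, -47.1]), array([ 0., -0.])) (array([497.2, -44. ]), array([-49.1, -51.8]), array([0., 0.]))
ribtop (array([555.3,  81.1]), array([-30.5,  84.9]), array([ 0., -0.])) (array([555.5,  82. ]), array([-30.6,  85.8]), array([-0.,  0.]))
coveredge rear mid (array([614.9,  59.1]), array([33. , 81.5]), array([ 0., -0.]))
dish (array([ 592.1, -149.2]), array([  72.7, -124.2]), array([0., 0.])) socket (array([604.9, -76.5]), array([ 63.5, -51.1]), array([0., 0.]))
```

Call:
{"method": "step_arm", "body": {
  "commands": [
    [0,[-0.02,-0.017,0],-0.03],
    [0,[-0.045,-0.038,0],0],
    [0,[-0.045,-0.038,0],0],
    [0,[-0.045,-0.038,0],0],
    [0,[-0.045,-0.038,0],0],
    [0,[-0.045,-0.038,0],0],
    [0,[-0.045,-0.038,0],0],
    [0,[-0.045,-0.038,0],0],
    [0,[-0.045,-0.038,0],0],
    [0,[-0.03,-0.025,0],0],
    [0,[0,0,0],0]
  ],
  "squeeze": 30
}}

```text
t: 1.58
position: [508.8, 145.8, 228.7]
eef_rot: [[-0.954, 0.298, 0.0], [0.298, 0.954, 0.0], [-0.0, 0.0, -1.0]]
ft_force: [-1.1, 0.0, 0.0]
opening: 0.1
```

Call:
{"method": "step_arm", "body": {
  "commands": [
    [0,[-0.016,-0.024,0],0],
    [0,[-0.016,-0.024,0],0],
    [0,[0,0,0],0],
    [0,[0,0,0.04],0],
    [0,[0,0,0.03],0],
    [0,[0,0,0],0]
  ]
}}

```text
t: 2.33
position: [522.3, 101.5, 157.0]
eef_rot: [[-0.958, 0.286, -0.002], [0.286, 0.958, 0.007], [0.004, 0.007, -1.0]]
ft_force: [-0.3, 0.3, 0.4]
opening: -0.0
```

Call:
{"method": "step_arm", "body": {
  "commands": [
    [0,[-0.003,-0.009,0],0.012],
    [0,[0,0,0.02],0],
    [0,[0,0,0.02],0],
    [0,[0,0,0.01],0],
    [0,[0,0,0],0]
  ]
}}

```text
t: 2.95
position: [527.4, 95.5, 112.7]
eef_rot: [[-0.955, 0.295, 0.009], [0.295, 0.955, 0.013], [-0.005, 0.015, -1.0]]
ft_force: [-0.1, -0.6, -0.0]
opening: -0.1
```

```bash
python3 - <<'E'
from geo import *
import cv2
s=read_state();print(s["position"],s["ft_force"])
a=read_camera("top")["pixels"][140:280,235:395,::-1];b=read_camera("scene")["pixels"][150:290,225:385,::-1]
cv2.imwrite("pics/c1.png",cv2.resize(np.hstack([a,b]),(800,350),interpolation=cv2.INTER_CUBIC))
E
```

```text
[527.35464749  95.54610102 112.68223036] [-0.12704503 -0.59843201 -0.03327393]
```

View pics/c1.png

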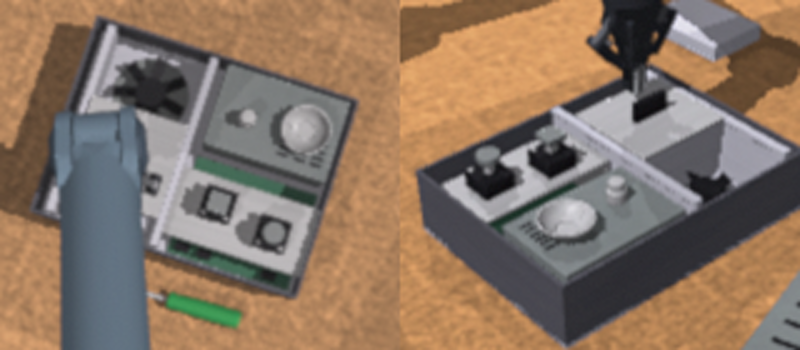

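Scene view: closed fingertips at about (640,88) just in front of the rib (650,103), aligned with it. The plunger, key and loose items are unchanged. I'll go lower, then push.

Call:
{"method": "step_arm", "body": {
  "commands": [
    [0,[0,-0.005,0.006],0],
    [0,[0,0,0.004],0],
    [0,[-0.01,0,0],0],
    [0,[-0.01,0,0],0],
    [0,[-0.015,0,0],0],
    [0,[-0.015,0,0],0],
    [0,[0,0,0],0]
  ]
}}

```text
t: 3.92
position: [577.8, 74.9, 104.0]
eef_rot: [[-0.955, 0.295, 0.01], [0.296, 0.955, 0.014], [-0.005, 0.016, -1.0]]
ft_force: [-0.1, 0.8, -0.7]
opening: -0.0
```

Call:
{"method": "step_arm", "body": {
  "commands": [
    [0,[-0.015,0,0],0],
    [0,[-0.015,0,0],0],
    [0,[-0.01,0,0],0],
    [0,[-0.005,0,0],0]
  ]
}}

```text
t: 4.42
position: [622.2, 60.9, 103.4]
eef_rot: [[-0.956, 0.295, 0.006], [0.295, 0.955, 0.014], [-0.002, 0.015, -1.0]]
ft_force: [-2.4, -0.0, 0.6]
opening: 0.0
```

Call:
{"method": "step_arm", "body": {
  "commands": [
    [0,[-0.003,0,0],0],
    [0,[-0.003,0,0],0]
  ]
}}

```text
t: 4.68
position: [628.4, 58.9, 103.4]
eef_rot: [[-0.956, 0.295, 0.006], [0.295, 0.955, 0.014], [-0.002, 0.015, -1.0]]
ft_force: [-2.5, 0.1, 0.1]
opening: -0.0
```

Call:
{"method": "step_arm", "body": {
  "commands": [
    [0,[-0.003,0,0],0],
    [0,[-0.002,0,0],0]
  ]
}}

```text
t: 4.92
position: [631.9, 57.7, 103.4]
eef_rot: [[-0.956, 0.295, 0.003], [0.295, 0.956, 0.014], [0.002, 0.014, -1.0]]
ft_force: [-6.5, 0.8, 5.4]
opening: 0.0
```

Call:
{"method": "step_arm", "body": {
  "commands": [
    [0,[-0.003,0,0],0],
    [0,[-0.003,0,0],0]
  ]
}}

```text
t: 5.18
position: [631.7, 57.8, 103.1]
eef_rot: [[-0.956, 0.294, -0.012], [0.293, 0.956, 0.017], [0.016, 0.013, -1.0]]
ft_force: [-8.0, 0.7, 6.0]
opening: 0.3
```

Call:
{"method": "step_arm", "body": {
  "commands": [
    [0,[-0.005,0,0],0],
    [0,[-0.005,0,0],0]
  ]
}}

```text
t: 5.42
position: [631.5, 58.1, 102.4]
eef_rot: [[-0.956, 0.292, -0.035], [0.291, 0.956, 0.022], [0.04, 0.011, -0.999]]
ft_force: [-11.2, 1.5, 8.7]
opening: 0.2
```

The cover has stopped moving: the force rises and the TCP stays at the expected shut position. Retreating.

Call:
{"method": "step_arm", "body": {
  "commands": [
    [0,[0.012,0,0],0],
    [0,[0.012,0,0],0],
    [0,[0,0,-0.03],0],
    [0,[0,0,-0.04],0],
    [0,[0,0,0],0]
  ]
}}

```text
t: 6.05
position: [612.3, 64.2, 176.0]
eef_rot: [[-0.956, 0.291, -0.024], [0.29, 0.957, 0.022], [0.03, 0.014, -0.999]]
ft_force: [-0.5, -0.1, -1.0]
opening: 0.2
```

Call:
{"method": "step_arm", "body": {
  "commands": [
    [0,[0.019,-0.04,0],0],
    [0,[0.019,-0.04,0],0],
    [0,[0.019,-0.04,0],0],
    [0,[0.019,-0.04,0],0],
    [0,[0.011,-0.03,0],0],
    [0,[0,0,0],0]
  ]
}}

```text
t: 6.8
position: [469.1, -95.3, 171.8]
eef_rot: [[-0.957, 0.288, -0.019], [0.288, 0.958, 0.021], [0.025, 0.015, -1.0]]
ft_force: [-0.3, -0.4, -1.0]
opening: -0.2
```

```bash
python3 - <<'E'
from geo import *
import cv2
s=read_state();print(s["position"],s["ft_force"])
a=read_camera("top")["pixels"][140:280,235:395,::-1];b=read_camera("scene")["pixels"][150:290,225:385,::-1]
cv2.imwrite("pics/c2.png",cv2.resize(np.hstack([a,b]),(800,350),interpolation=cv2.INTER_CUBIC))
E
```

```text
[469.06521045 -95.27644897 171.77659342] [-0.29035163 -0.42158624 -0.9846723 ]
```

View pics/c2.png

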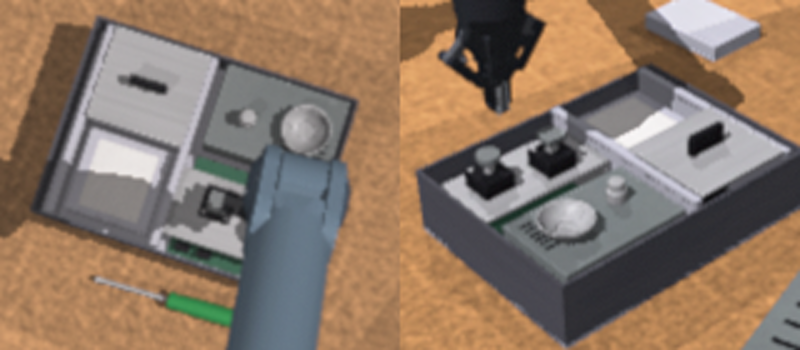

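Top view: rib now at (148,82), cover against the rear and the bay covered. Dish, socket and screwdriver are unchanged. I'll check the rib's local x and move over the plunger.

```bash
python3 - <<'E'
from geo import *
T=cam("top");S=cam("scene");v=np.array([559.4,-9.0,-.3])
for c,px in((T,(235+148/2.5,140+81/2.5)),(S,(225+(706-400)/2.5,150+132/2.5))):
    q=least_squares(lambda p:proj(c,[*p,120.5])-np.array(px)+.3,v[:2]).x; print(q,R(v[2]).T@(q-v[:2]))
E
```

```text
[648.03891626  51.30223947] [66.85946079 83.80352059]
[649.39157215  48.47545069] [68.98707553 81.50272327]
```

Call:
{"method": "step_arm", "body": {
  "commands": [
    [0,[0.006,-0.015,0.01],0],
    [0,[0,0,0.02],0],
    [0,[0,0,0.01],0],
    [0,[0,0,0],0]
  ]
}}

```text
t: 7.5
position: [461.5, -102.9, 129.8]
eef_rot: [[-0.961, 0.276, -0.019], [0.275, 0.961, 0.02], [0.024, 0.014, -1.0]]
ft_force: [-0.0, -0.1, -0.1]
opening: 0.0
```

Call:
{"method": "step_arm", "body": {
  "commands": [
    [0,[0.002,-0.006,0],0],
    [0,[0,0,0.005],0],
    [0,[0,0,0],0]
  ]
}}

```text
t: 7.88
position: [458.5, -108.8, 125.4]
eef_rot: [[-0.961, 0.276, -0.017], [0.275, 0.961, 0.02], [0.022, 0.014, -1.0]]
ft_force: [0.2, -0.3, -0.1]
opening: 0.4
```

```bash
python3 - <<'E'
from geo import *
import cv2
s=read_state();print(s["position"],s["ft_force"])
b=read_camera("scene")["pixels"][165:265,230:350,::-1]
cv2.imwrite("pics/c3.png",cv2.resize(b,(720,600),interpolation=cv2.INTER_CUBIC))
E
```

```text
[ 458.45405238 -108.8225127   125.35527811] [ 0.20385988 -0.29705859 -0.12900922]
```

View pics/c3.png

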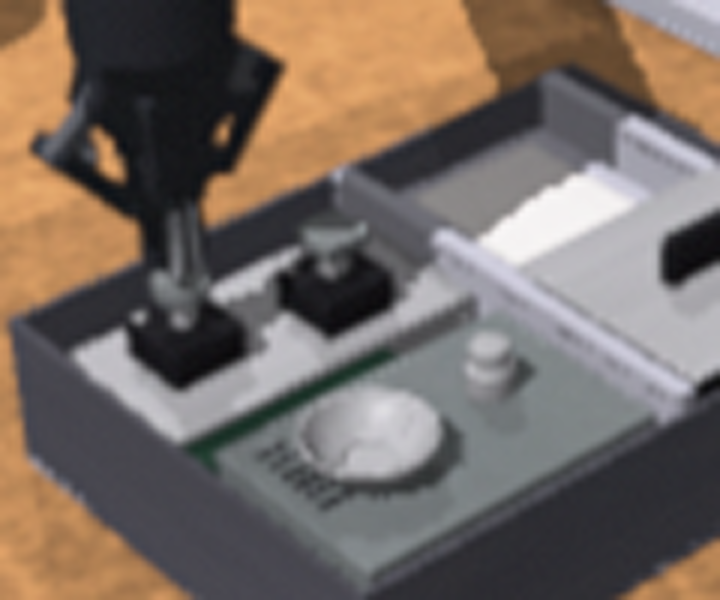

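The fingertips, about (185,275), are right over the round cap at about (180,290). The key and loose items are clear. Now down in small steps to find contact.

Call:
{"method": "step_arm", "body": {
  "commands": [
    [0,[0,0,0.003],0],
    [0,[0,0,0.002],0]
  ]
}}

```text
t: 8.18
position: [459.2, -108.8, 120.8]
eef_rot: [[-0.961, 0.275, -0.015], [0.275, 0.961, 0.019], [0.02, 0.015, -1.0]]
ft_force: [-0.4, 0.8, -0.7]
opening: -0.3
```

Call:
{"method": "step_arm", "body": {
  "commands": [
    [0,[0,0,0.0015],0]
  ]
}}

```text
t: 8.3
position: [459.2, -108.7, 119.2]
eef_rot: [[-0.961, 0.275, -0.015], [0.275, 0.961, 0.019], [0.02, 0.015, -1.0]]
ft_force: [0.0, 0.2, 0.8]
opening: -0.3
```

Call:
{"method": "step_arm", "body": {
  "commands": [
    [0,[0,0,0.0015],0]
  ]
}}

```text
t: 8.43
position: [459.3, -108.7, 117.7]
eef_rot: [[-0.961, 0.275, -0.015], [0.275, 0.961, 0.019], [0.02, 0.015, -1.0]]
ft_force: [-0.6, -0.3, 2.5]
opening: 0.1
```

Call:
{"method": "step_arm", "body": {
  "commands": [
    [0,[0,0,0.0015],0]
  ]
}}

```text
t: 8.55
position: [459.3, -108.6, 116.3]
eef_rot: [[-0.961, 0.275, -0.015], [0.275, 0.961, 0.02], [0.02, 0.015, -1.0]]
ft_force: [-1.1, 0.9, 2.5]
opening: -0.0
```

Call:
{"method": "step_arm", "body": {
  "commands": [
    [0,[0,0,0.0015],0]
  ]
}}

```text
t: 8.68
position: [459.2, -108.7, 115.0]
eef_rot: [[-0.961, 0.275, -0.015], [0.275, 0.961, 0.02], [0.02, 0.015, -1.0]]
ft_force: [-3.2, 0.9, 3.0]
opening: 0.4
```

Contact came at z ≈ 118, as expected. The target is z ≈ 110.

Call:
{"method": "step_arm", "body": {
  "commands": [
    [0,[0,0,0.0015],0],
    [0,[0,0,0.0015],0]
  ]
}}

```text
t: 8.93
position: [459.3, -108.7, 112.2]
eef_rot: [[-0.961, 0.275, -0.015], [0.275, 0.961, 0.02], [0.02, 0.015, -1.0]]
ft_force: [-1.9, -0.0, 3.5]
opening: -0.3
```

Call:
{"method": "step_arm", "body": {
  "commands": [
    [0,[0,0,0.0015],0]
  ]
}}

```text
t: 9.05
position: [459.3, -108.7, 110.8]
eef_rot: [[-0.961, 0.275, -0.015], [0.275, 0.961, 0.02], [0.02, 0.015, -1.0]]
ft_force: [-2.1, -0.4, 4.0]
opening: 0.1
```

Call:
{"method": "step_arm", "body": {
  "commands": [
    [0,[0,0,0.001],0],
    [0,[0,0,0],0],
    [0,[0,0,0],0]
  ]
}}

```text
t: 9.43
position: [459.3, -108.7, 110.0]
eef_rot: [[-0.961, 0.275, -0.016], [0.275, 0.961, 0.02], [0.021, 0.015, -1.0]]
ft_force: [-1.7, 0.9, 4.5]
opening: -0.2
```

```bash
python3 - <<'E'
from geo import *
import cv2
F=[];Z=[]
for i in range(12):
    c=read_camera("scene");s=read_state();F.append(s["ft_force"]);Z.append(s["position"])
print(np.mean(F,0),np.std(F,0),np.mean(Z,0),Z[-1],s["t"])
b=c["pixels"][165:265,230:350,::-1]
cv2.imwrite("pics/c4.png",cv2.resize(b,(720,600),interpolation=cv2.INTER_CUBIC))
E
```

```text
[-1.98450334  0.04388757  4.99393019] [0.2817062  0.43527677 0.50035772] [ 459.2992456  -108.66974946  109.97788246] [ 459.30193815 -108.67003489  109.98469026] 10.025
```

View pics/c4.png

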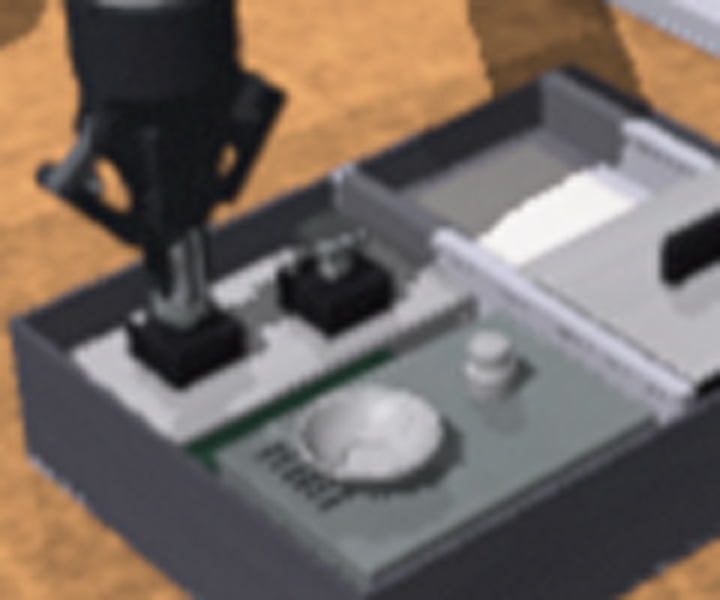

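Mean vertical force is 5.0 N (5.2 N expected at 8 mm) with z = 110.0. The view shows the cap pressed at (180,310). The key at (325,250) is still up, shaded by the gripper, and the dish, socket and cover are unchanged. Handing in.

```bash
python3 -c "
from plant import *
print(hand_in())"
```

```text
the job is handed in; nothing more can be done
None
```

I slid the cover fully shut, then pressed the round plunger straight down about 8 mm with the closed fingertips. I handed in at about 10 s, still holding it.

- **Cover:** it stopped moving and the push force rose to about 11 N along x. Afterwards the two cameras put the rib at 67 and 69 mm in the computer's x, against about 66.5 mm expected when shut.
- **Plunger:** contact was at z ≈ 118 mm and the fingertips now hold at 110.0 mm. The mean vertical force is 5.0 ± 0.5 N, where 5.2 N is expected at 8 mm. There is also a small sideways force of about 2 N along x.
- **Key:** it looked unpressed in the last picture, though the gripper's shadow fell on it, so that check is by eye only.
- **Loose things:** the dish and socket looked unmoved in the last picture, and the screwdriver in the one before pressing. I did not recheck the drive, mug, wrench or carton.
- **Imperfections:** the first pose fit left errors of up to about 2 pixels. The push against the stop left the tool tilted by about 1.5°.

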